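# Hold a thumb slug half-turned in the fitting fixture

### The arm

A 7-joint arm with a two-finger parallel gripper is mounted at the origin on the work surface. World frame = base frame: x ahead of the robot, y to its left, z up, the work surface at z = 0. Lengths are in m, angles in rad, forces in N, time in s.
With the tool pointing down it reaches from about 0.425 to 0.925 m from the base axis. Payload 6.8 kg.
Tool frame: the origin (TCP) lies on the front face of the gripper's body, between the roots of the fingers; the fingertips stand 73 mm ahead of it and the grasp point (between the pads) lies 54 mm ahead of it; z points along the fingers, y is the line along which they close (so a half turn about z gives the same grasp; the last joint's range is limited). The gripper opens to 85 mm and grips with 20 to 120 N. Pads are 22 mm wide; open, the fingers measure 114 mm over their backs; the gripper's body (76 mm by 85 mm) begins 54 mm behind the grasp point. The pads swing forward as they close: fully open they stand 13 mm farther back than shut.
Start: joints at [1.061, 0.477, 0.022, 1.555, -0.011, 1.109, -0.083], TCP at [0.264, -0.621, 0.304] pointing down, gripper open.
Joint ranges: [-2.96, 2.96], [-0.34, 2.1], [-1.41, 1.46], [0.24, 2.44], [-1.37, 4.51], [0.17, 1.92], [-2.96, 2.96]. Speed limits (rad/s): [2.39, 2.39, 3.14, 3.14, 3.14, 3.14, 3.14].

### API

Orientations are given as a unit quaternion [w, x, y, z].
In Python, from station import bot, optics gives the robot as it stands.
- The arm moves only by the tool drive_tool, never from a script. Its argument "deltas" is a list of rows, each an object with "gripper": the closure in counts, from 0 (fully open) to 255 (shut); "offset": the shift along the tool's x, y, z in units of 1000 mm (1.0 is 1000 mm), a list of three; "angular": the turn, a rotation vector about the tool's x, y, z in units of 45 degrees (1.0 is 45 degrees), a list of three. In form: [{"gripper": gripper, "offset": [dx, dy, dz], "angular": [rx, ry, rz]}, ...]. A call has 1 to 5 rows; each row is the pose to reach, as a shift and turn from the pose commanded when the call began, along the tool's axes at that moment; what a row does not reach only later rows make up. A row lasts 1/10 s, in which the tool goes at most 50 mm and 8.59 degrees, less where a joint would pass 70% of its speed; a pose out of reach is approached as far as the arm can. A call with a number of a shift or a turn outside -1 to 1 is refused whole. A call with a gripper value outside its range is refused whole. The fingers move at their own pace and stop on an object; "grip_force" is the grip in N (left out, the last holds). Time passes only in rows, so rows that repeat a pose let the fingers close. It gives the time, the measured TCP pose, the force, the opening and the grip force at its end, in the units of the state.
- bot.get_obs(): the state, without advancing time (a new reading comes with each control period).
- optics.read_camera(name): name is "scene" or "top" or "wrist"; returns the picture (420x560x3 uint8, blue, green, red); there is no depth.
- optics.camera_model(name): a dict with "fx", "fy", "cx", "cy" (pixels), "cam_to_world" (4x4, takes a point from camera to world coordinates). Camera axes: x right, y up, looking along -z (the intrinsics and any distortion apply to the point x, -y, -z); pixel columns grow to the right and rows downward; lengths in m; the calibration is good to about 2 mm. The wrist camera is an equidistant fisheye: a pixel r from the principal point sees the ray r / f radians off the axis. A picture is of the moment at which its call begins: read the wrist's pose just before it. camera_model takes no time and is no camera call; for the wrist camera it gives the pose at the moment of the call.
- bot.hand_in(): hands the job in; it is judged then, once.
The state is a dict: "t": time; "q": joint angles; "joint_vel": joint speeds; "joint_torque": joint torques, N m; "eef_pos": TCP position; "tool_rot": TCP orientation; "contact_force": force on the tool from outside, world axes, zero at the start; "torque": the same for the moment, N m; "gripper_width": opening from 0.0 (shut) to 1.0 (fully open); "grasp_force": force on a finger pad.
Only numpy, scipy, OpenCV 4.12 (cv2) and the standard library are available. Lean on these libraries where they do the work, as an engineer would, in place of code of your own. Each camera call takes 0.05 s, during which the arm holds its last target. There are 200 camera calls.

### The job

On the slug fitting fixture, turn the black dial until its pointer stands at the one long mark on its scale. Then stand the navy thumb slug in the fixture's bayonet cup with its two lugs down through the two slots until it is fully home, and twist it clockwise (seen from above) to the long half-way mark on the cup's rim, well before it clicks into the lock. Finish while still gripping the slug there, steady, without letting go (a return spring would turn it back), so that I can scribe it; leave the dial at its mark and the other things on the counter where they are.

Things in the scene. Friction and masses are not known exactly. Their poses are not given: they have to be found in the camera images.
- fixture: Slug fitting fixture, fixed to the counter: grey base plate 110 (own x) x 270 (own y) x 12 mm high, origin at the centre of its underside, z up. On it stand the zinc bayonet cup (axis at own y = +72 mm) and the black dial (axis at own y = -72 mm).
- cup_rim (a point): Centre of the bayonet cup's mouth, 42 mm above the counter, axes as the fixture's. Cup 68 mm outside, bore 39 mm; two slots 15 mm wide go through its 12 mm thick rim flange towards the fixture's own +x and -x. Below the flange is a groove 52 mm across in which the lugs turn, clockwise only. After the first 10 degrees a return spring (0.03 to 0.08 N m) pushes the slug back.
- cup_floor (a point): Point on the cup's axis at its floor, 12 mm above the counter, where the foot of the fully home slug rests (30 mm below the rim). Axes as the fixture's.
- half_mark (a point): Outer end of one long black half-way mark on the cup's rim, 33 mm from the cup's axis, 52 degrees (0.91 rad) clockwise, seen from above, of the own +x slot; its twin is opposite. Twisted to half-way, the white line on the slug's top points along both. The spring click pins begin to be felt at about 65 degrees; the lock (short marks) is at 105.
- dial_axis (a point): Point on the dial's axis, 37 mm above the counter, axes as the fixture's. The dial is a black disc of 48 mm diameter, top 18.5 mm above the counter, with a bar grip 12 mm wide and 40 mm long that rises to 46.5 mm above the counter. A white pointer line runs along the bar to one end and on over the disc.
- dial (a joint): Dial angle in rad, growing clockwise seen from above. At 0 the pointer (and bar) points along the fixture's own +y; at 1.571 along its own +x, where the scale's one long mark is; small marks every 0.393 from 0 to 3.14. Light friction (0.03 N m); it stays where it is left.
- slug: Solid navy urethane thumb slug, an upright cylinder of 36 mm diameter and 90 mm high, 110 g, loose, standing on the counter; origin at the centre of its foot, z up. Two lugs opposite one another, along its own +x and -x, 9 mm wide, reach out to 24 mm from the axis and span 8 to 16 mm above the foot; the foot's edge is chamfered 3 mm. A white line across its top runs along own x, over both lugs. Either lug fits either slot.
- ruler_clip: Bystander: chrome ruler held upright in a stainless spring clip on a dark base 70 x 90 mm, 204 mm high overall; origin under its base. Leave it.
- ring_set: Bystander: cream plastic finger sizing rings joined together, about 115 x 90 mm, 10 mm high; origin under its middle. Leave it.
- ball_cup: Bystander: cast zinc ball cup, an open bowl of 116 mm diameter, 34 mm high; origin under its centre. Leave it.
- ball_plug: Bystander: small gold ball plug, 31 mm diameter, 26 mm high; origin under its centre. Leave it.

How it is judged:
By the outcome, as a careful person would: the job done as asked, in the order asked, and still so for the second after the job is handed in, while the arm keeps its last pose, push and grip.
It also fails if it takes over 59 s, if anything falls off the work surface, if the arm or the gripper's body presses on something with over 40 N, if the wrist force passes 120 N, or if a joint passes its speed limit or range.

## Working session

There is one attempt and no reset: what is moved stays moved. The work goes in short steps, Python scripts to look and compute and a tool call to move; the robot and the scene stay as the last step left them, time stands still between calls to the robot, and variables do not carry over. Pictures are saved under pics/ and viewed, at most 10 in all, crops included, and the job is handed in when it is done.

Besides the shell and the picture viewer there is one more tool, called after "Request:" as name([rows], argument=value, ...), one row to a line, values as JSON. drive_tool: Moves the arm, as the interface text tells. Its arguments: {"type":"object","properties":{"deltas":{"type":"array"},"grip_force":{"type":"number"}},"required":["deltas"]}

```bash
mkdir -p pics; ls; python3 - <<'E'
from station import bot, optics
import cv2,numpy as np
o=bot.get_obs(); print({k:np.round(v,3) for k,v in o.items()})
for n in ("scene","top"):
    m=optics.camera_model(n); print(n,{k:np.round(v,3).tolist() for k,v in m.items()})
    cv2.imwrite(f"pics/{n}0.png",cv2.resize(optics.read_camera(n),(800,600),interpolation=cv2.INTER_CUBIC))
E
```

```text
pics
{'t': np.float64(0.0), 'q': array([ 1.061,  0.478,  0.022,  1.556, -0.012,  1.109, -0.083]), 'joint_vel': array([-0.001, -0.   , -0.002,  0.   , -0.   , -0.003, -0.001]), 'joint_torque': array([-1.0000e-03, -5.9645e+01,  1.6070e+00, -2.8119e+01,  1.2000e-02,
        9.0000e-03,  0.0000e+00]), 'eef_pos': array([ 0.264, -0.621,  0.303]), 'tool_rot': array([-0.001,  0.98 ,  0.2  , -0.   ]), 'contact_force': array([ 0.579, -0.9  , -0.632]), 'torque': array([-0.038,  0.008,  0.005]), 'grasp_force': np.float64(0.0), 'gripper_width': np.float64(1.002)}
scene {'fx': 388.57, 'fy': 388.57, 'cx': 282.984, 'cy': 200.375, 'cam_to_world': [[0.78, -0.333, 0.529, 1.111], [0.625, 0.449, -0.639, -0.597], [-0.025, 0.829, 0.558, 0.618], [0.0, 0.0, 0.0, 1.0]]}
top {'fx': 517.209, 'fy': 517.209, 'cx': 278.986, 'cy': 203.257, 'cam_to_world': [[0.015, 0.987, -0.157, 0.372], [-1.0, 0.016, 0.002, 0.009], [0.005, 0.157, 0.988, 1.543], [0.0, 0.0, 0.0, 1.0]]}
```

View pics/scene0.png

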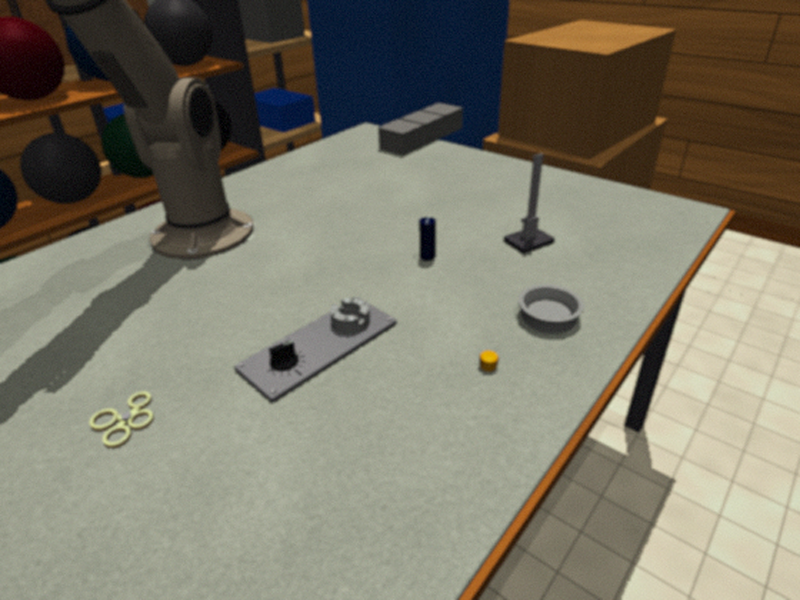

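View pics/top0.png

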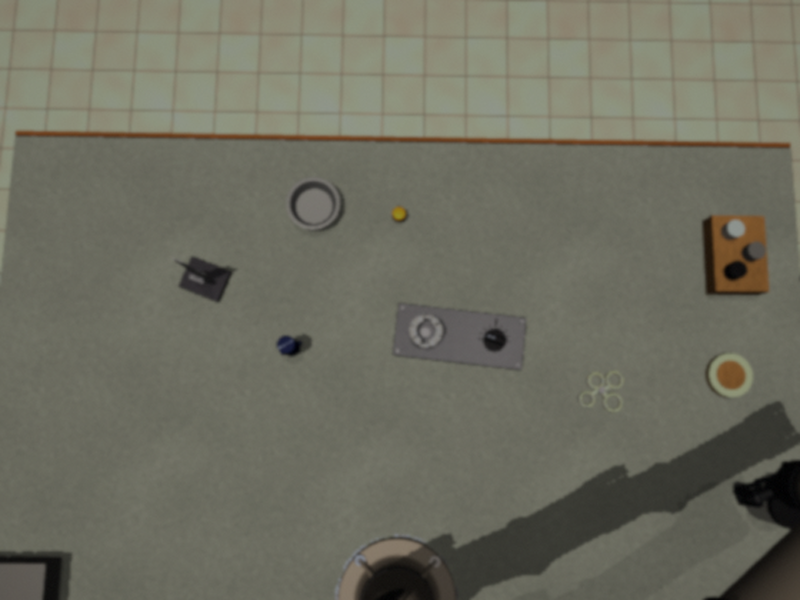

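The scene picture shows the fixture with its cup at (350,315) and dial at (285,355), and the slug at (428,240). In the top picture the base's corners are at (398,304), (526,317), (521,369) and (393,355). There the cup is at (426,331), the dial at (494,340) and the slug's top at (287,345). I'll enlarge these next.

```bash
cat > h.py <<'E'
import numpy as np, cv2
from station import bot, optics
from scipy.spatial.transform import Rotation as R
def ray(m,u,v,fish=False):
    a=(u-m["cx"])/m["fx"]; b=(v-m["cy"])/m["fy"]
    if fish:
        r=np.hypot(a,b); d=np.array([np.sin(r)*a/(r+1e-12),-np.sin(r)*b/(r+1e-12),-np.cos(r)])
    else: d=np.array([a,-b,-1.])
    T=np.array(m["cam_to_world"]); return T[:3,3],T[:3,:3]@d
def at(m,u,v,z,fish=False):
    p,d=ray(m,u,v,fish); return (p+d*(z-p[2])/d[2])
def pose():
    o=bot.get_obs(); q=o["tool_rot"]; return np.array(o["eef_pos"]),R.from_quat([q[1],q[2],q[3],q[0]])
def go(p,yaw):
    """offset/angular to reach TCP p, tool straight down, closing axis (y) at world yaw (mod pi)"""
    p0,r0=pose(); best=None
    for y in (yaw,yaw+np.pi):
        Y=np.array([np.cos(y),np.sin(y),0]);Z=np.array([0,0,-1.]);X=np.cross(Y,Z)
        rv=(r0.inv()*R.from_matrix(np.c_[X,Y,Z])).as_rotvec()
        if best is None or np.linalg.norm(rv)<np.linalg.norm(best): best=rv
    print("offset",np.round(r0.inv().apply(np.array(p)-p0),4),"angular",np.round(best/(np.pi/4),3))
E
python3 - <<'E'
from h import *
im=optics.read_camera("top"); m=optics.camera_model("top")
np.savez("pics/top.npz",im=im)
k=1/1.42857
for n,(u,v,z) in dict(c1=(398,304,.012),c2=(526,317,.012),c3=(521,369,.012),c4=(393,355,.012),cup=(426,331,.042),dial=(494,338,.0465),slug=(287,345,.09)).items():
    print(n,at(m,(u+.5)*k-.5,(v+.5)*k-.5,z).round(4))
a=cv2.resize(im[208:263,272:372],None,fx=7.5,fy=7.5,interpolation=cv2.INTER_CUBIC)
b=cv2.resize(im[228:254,188:222],None,fx=7,fy=7,interpolation=cv2.INTER_CUBIC)
c=np.zeros((600,750,3),np.uint8); c[:a.shape[0],:a.shape[1]]=a; c[415:415+b.shape[0],:b.shape[1]]=b
c=np.clip(c.astype(float)*1.6,0,255).astype(np.uint8)
cv2.imwrite("pics/c1.png",c)
E
```

```text
c1 [0.5871 0.0064 0.012 ]
c2 [ 0.564  -0.2612  0.012 ]
c3 [ 0.4557 -0.2496  0.012 ]
c4 [0.4804 0.0151 0.012 ]
cup [ 0.5282 -0.0515  0.042 ]
dial [ 0.5156 -0.1896  0.0465]
slug [0.4912 0.2235 0.09  ]
```

View pics/c1.png

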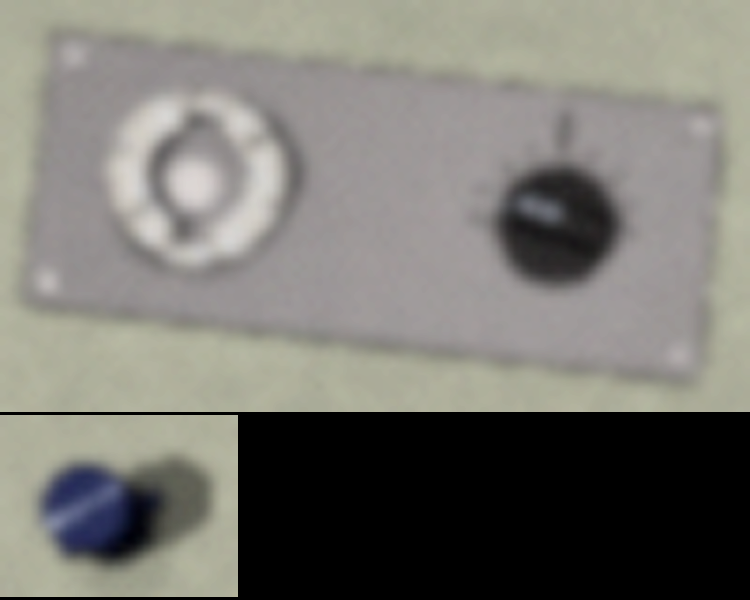

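The crop shows the fixture's long mark at (567,125), straight "up" from the dial (557,225), so own +x is about world +x. The pointer is on the left end of the bar, near (515,205). The slug's line runs from (48,525) to (122,487), about -63° in the world. From the corners, the fixture centre is about (0.522,-0.122) with yaw about -0.09.

```bash
python3 - <<'E'
from h import *
go([0.505,-0.194,0.24],np.radians(-22))
E
```

```text
offset [ 0.3889 -0.2985  0.0635] angular [-0.002 -0.001 -1.   ]
```

Request:
drive_tool([
  {"gripper": 0,"offset": [0.389,-0.2985,0.0635],"angular": [0,0,-1.0]},
  {"gripper": 0,"offset": [0.389,-0.2985,0.0635],"angular": [0,0,-1.0]},
  {"gripper": 0,"offset": [0.389,-0.2985,0.0635],"angular": [0,0,-1.0]},
  {"gripper": 0,"offset": [0.389,-0.2985,0.0635],"angular": [0,0,-1.0]},
  {"gripper": 0,"offset": [0.389,-0.2985,0.0635],"angular": [0,0,-1.0]},
], grip_force=30)

```text
t: 0.65
eef_pos: [0.3865, -0.4035, 0.2715]
tool_rot: [0.0, 0.837, 0.547, -0.0]
contact_force: [1.3, -0.6, -0.2]
gripper_width: 1.002
grasp_force: 0.0
```

```bash
python3 - <<'E'
from h import *
print(np.round(bot.get_obs()["q"],2))
go([0.505,-0.194,0.24],np.radians(-22))
E
```

```text
[ 0.87  0.33 -0.22  1.86  0.09  0.96  0.2 ]
offset [0.2395 0.0244 0.0315] angular [-0.     0.    -0.037]
```

Request:
drive_tool([
  {"gripper": 0,"offset": [0.2395,0.0244,0.0315],"angular": [0,0,-0.04]},
  {"gripper": 0,"offset": [0.2395,0.0244,0.0315],"angular": [0,0,-0.04]},
  {"gripper": 0,"offset": [0.2395,0.0244,0.0315],"angular": [0,0,-0.04]},
  {"gripper": 0,"offset": [0.2395,0.0244,0.0315],"angular": [0,0,-0.04]},
  {"gripper": 0,"offset": [0.2395,0.0244,0.0315],"angular": [0,0,-0.04]},
])

```text
t: 1.15
eef_pos: [0.5066, -0.1939, 0.24]
tool_rot: [-0.0, 0.83, 0.558, 0.0]
contact_force: [0.1, -0.8, 0.5]
gripper_width: 1.0
grasp_force: 0.0
```

Request:
drive_tool([
  {"gripper": 0,"offset": [0,0,0],"angular": [0,0,0]},
])

```text
t: 1.25
eef_pos: [0.5085, -0.1894, 0.2398]
tool_rot: [-0.001, 0.827, 0.562, 0.001]
contact_force: [-0.2, -0.1, -0.3]
gripper_width: 0.997
grasp_force: 0.0
```

```bash
python3 - <<'E'
from h import *
print(np.round(bot.get_obs()["q"],2)); print(pose()[0])
m=optics.camera_model("wrist"); im=optics.read_camera("wrist")
np.savez("pics/w1.npz",im=im,**m); print(m)
cv2.imwrite("pics/w1.png",cv2.resize(im,(800,600),interpolation=cv2.INTER_CUBIC))
E
```

```text
[ 0.51  0.35 -0.32  1.92  0.14  0.89 -0.26]
[ 0.5084815  -0.18943867  0.23982545]
{'fx': 325.19226210127806, 'fy': 325.19226210127806, 'cx': 280.64695480677784, 'cy': 211.53422344218657, 'cam_to_world': array([[ 9.29699661e-01,  3.52338511e-01,  1.07313163e-01,
         5.36697573e-01],
       [-3.68318328e-01,  8.89669450e-01,  2.69870115e-01,
        -1.20565176e-01],
       [-3.87608543e-04, -2.90423559e-01,  9.56898117e-01,
         3.10169833e-01],
       [ 0.00000000e+00,  0.00000000e+00,  0.00000000e+00,
         1.00000000e+00]])}
```

View pics/w1.png

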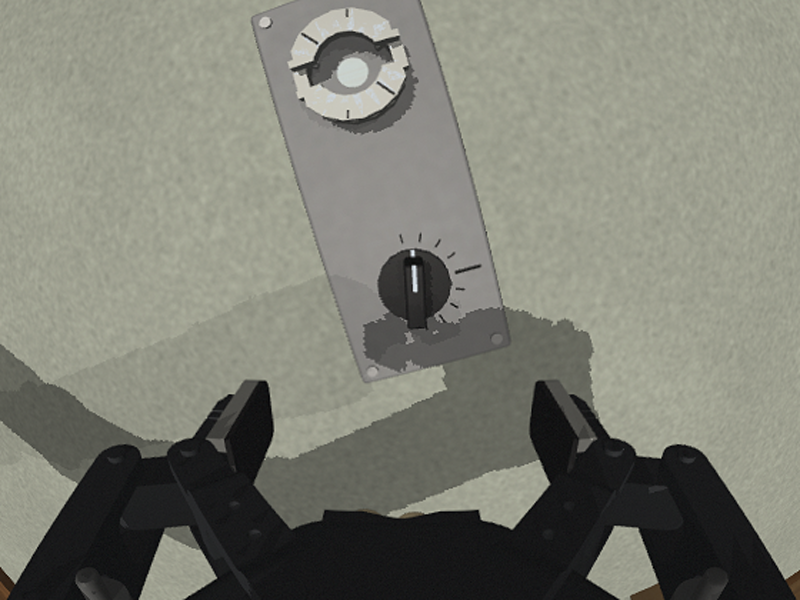

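The wrist picture is clear: the cup is at (350,65) with its slots at (300,67) and (393,40). The half marks are at (311,39) and (385,87). The dial disc is at (415,286) with its pointer tip at (412,250), and the long mark runs from (456,272) to (480,266). The base corners are at (251,17), (509,345) and (366,382).

```bash
python3 - <<'E'
from h import *
d=np.load("pics/w1.npz"); m={k:d[k] for k in d.files if k!="im"}; k=.7
f=lambda u,v,z: at(m,(u+.5)*k-.5,(v+.5)*k-.5,z,True)
P=dict(cA=(251,17,.012),cB=(509,345,.012),cC=(366,382,.012),m1=(456,272,.012),m2=(480,266,.012),ptip=(412,250,.0185),disc=(415,286,.0185),barF=(413,259,.0465),barN=(418,328,.0465),cup=(350,65,.042),h1=(302,34,.042),h2=(394,95,.042))
Q={n:f(*v) for n,v in P.items()}
for n,v in Q.items(): print(n,v.round(4))
mid=(Q['cA']+Q['cB'])/2; v=Q['cA']-Q['cC']; print("mid",mid, np.linalg.norm(v),"yaw",np.arctan2(v[1],v[0])-np.pi/2)
v=Q['cB']-Q['cC'];print(np.linalg.norm(v),np.arctan2(v[1],v[0]))
for a,b in (('barF','barN'),('ptip','disc'),('m2','disc')):
    v=Q[a]-Q[b];print(a,b,np.linalg.norm(v[:2]),np.degrees(np.arctan2(v[1],v[0])))
im=d['im']
a=cv2.resize(im[155:240,245:350],None,fx=5,fy=5,interpolation=cv2.INTER_CUBIC)
cv2.imwrite("pics/w1c.png",np.clip(a*1.8,0,255))
E
```

```text
cA [0.4837 0.014  0.012 ]
cB [ 0.5624 -0.2618  0.012 ]
cC [ 0.4579 -0.2508  0.012 ]
m1 [ 0.5447 -0.1985  0.012 ]
m2 [ 0.5611 -0.2005  0.012 ]
ptip [ 0.5233 -0.1729  0.0185]
disc [ 0.5165 -0.1958  0.0185]
barF [ 0.5232 -0.1731  0.0465]
barN [ 0.5106 -0.2137  0.0465]
cup [ 0.5315 -0.0545  0.042 ]
h1 [ 0.5131 -0.0247  0.042 ]
h2 [ 0.548  -0.0809  0.042 ]
mid [ 0.52305557 -0.12392606  0.012     ] 0.2660230136706749 yaw -0.09715789273888387
0.1050767485796843 -0.10528321544246771
barF barN 0.042530405448187474 72.87038404673139
ptip disc 0.023846407118242745 73.40290396241244
m2 disc 0.044914901241530455 -5.9745295527412186[ WARN:0@0.216] global loadsave.cpp:1063 imwrite_ Unsupported depth image for selected encoder is fallbacked to CV_8U.
```

View pics/w1c.png

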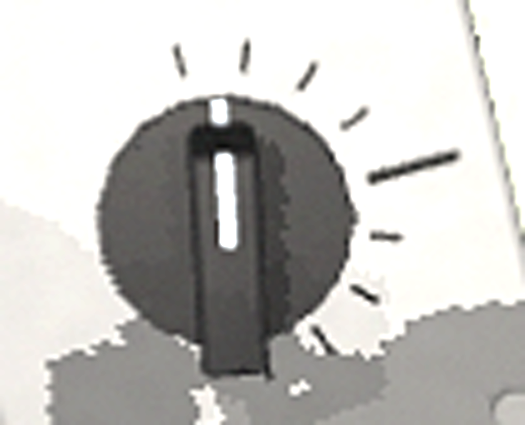

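In the crop the pointer lies along the bar at about 73° in the world, and the long mark runs along own +x at -5.9°. That makes the dial about 0.2 rad from 0. I'll use dial axis ≈ (0.516,-0.1945), cup ≈ (0.530,-0.0525) and fixture yaw ≈ -5.8°.

```bash
python3 - <<'E'
from h import *
go([0.516,-0.1945,0.095],np.radians(-17))
E
```

```text
offset [0.0017 0.009  0.1449] angular [-0.001 -0.002 -0.107]
```

Request:
drive_tool([
  {"gripper": 0,"offset": [0.0017,0.009,0.05],"angular": [0,0,-0.107]},
  {"gripper": 0,"offset": [0.0017,0.009,0.09],"angular": [0,0,-0.107]},
  {"gripper": 0,"offset": [0.0017,0.009,0.125],"angular": [0,0,-0.107]},
  {"gripper": 0,"offset": [0.0017,0.009,0.145],"angular": [0,0,-0.107]},
  {"gripper": 0,"offset": [0.0017,0.009,0.145],"angular": [0,0,-0.107]},
])

```text
t: 1.8
eef_pos: [0.5121, -0.1993, 0.0924]
tool_rot: [-0.002, 0.806, 0.591, -0.002]
contact_force: [-0.4, -0.3, 0.5]
gripper_width: 1.001
grasp_force: 0.0
```

Request:
drive_tool([
  {"gripper": 255,"offset": [0,0,0],"angular": [0,0,0]},
  {"gripper": 255,"offset": [0,0,0],"angular": [0,0,0]},
  {"gripper": 255,"offset": [0,0,0],"angular": [0,0,0]},
  {"gripper": 255,"offset": [0,0,0],"angular": [0,0,0]},
  {"gripper": 255,"offset": [0,0,0],"angular": [0,0,0]},
], grip_force=25)

```text
t: 2.3
eef_pos: [0.5148, -0.1986, 0.096]
tool_rot: [0.0, 0.806, 0.592, 0.0]
contact_force: [-14.3, 2.7, 13.6]
gripper_width: 0.147
grasp_force: 9.1
```

Request:
drive_tool([
  {"gripper": 255,"offset": [0,0,0],"angular": [0,0,0]},
  {"gripper": 255,"offset": [0,0,0],"angular": [0,0,0]},
  {"gripper": 255,"offset": [0,0,0],"angular": [0,0,0]},
  {"gripper": 255,"offset": [0,0,0],"angular": [0,0,0]},
  {"gripper": 255,"offset": [0,0,0],"angular": [0,0,0]},
])

```text
t: 2.8
eef_pos: [0.5144, -0.1984, 0.0961]
tool_rot: [-0.0, 0.806, 0.592, -0.0]
contact_force: [-3.6, 0.5, 7.8]
gripper_width: 0.136
grasp_force: 27.8
```

```bash
python3 - <<'E'
from h import *
o=bot.get_obs();print(np.round(o["q"],2),o["torque"],o["contact_force"])
p,r=pose();Y=r.apply([0,1,0]);print(p,np.degrees(np.arctan2(Y[1],Y[0])),r.apply([0,0,1]))
go([0.516,-0.1945,0.095],np.radians(-95.8))
E
```

```text
[ 0.47  0.58 -0.27  1.98  0.26  0.61 -0.28] [ 0.18602104  0.70854466 -0.03124357] [-3.55380209  0.49530228  7.80216227]
[ 0.51437095 -0.19838652  0.09608656] -17.39277831078348 [-6.56970216e-04 -3.75292021e-04 -9.99999714e-01]
offset [0.0042 0.0004 0.0011] angular [-0.000e+00  1.000e-03  1.742e+00]
```

The bar is gripped at about 12 mm opening, with the TCP about 4 mm off the axis along the bar. I'll turn along an arc around the axis.

Request:
drive_tool([
  {"gripper": 255,"offset": [0.0001,-0.0006,-0.0015],"angular": [0,0,0.174]},
  {"gripper": 255,"offset": [0.0002,-0.0011,-0.0015],"angular": [0,0,0.348]},
  {"gripper": 255,"offset": [0.0004,-0.0017,-0.0015],"angular": [0,0,0.522]},
  {"gripper": 255,"offset": [0.0007,-0.0022,-0.0015],"angular": [0,0,0.697]},
  {"gripper": 255,"offset": [0.001,-0.0027,-0.0015],"angular": [0,0,0.871]},
])

```text
t: 3.3
eef_pos: [0.5122, -0.1968, 0.0963]
tool_rot: [0.0, 0.959, 0.285, -0.0]
contact_force: [1.0, -1.0, -9.0]
gripper_width: 0.132
grasp_force: 26.3
```

Request:
drive_tool([
  {"gripper": 255,"offset": [0.0001,-0.0006,0],"angular": [0,0,0.174]},
  {"gripper": 255,"offset": [0.0002,-0.0011,0],"angular": [0,0,0.348]},
  {"gripper": 255,"offset": [0.0004,-0.0017,0],"angular": [0,0,0.522]},
  {"gripper": 255,"offset": [0.0007,-0.0022,0],"angular": [0,0,0.697]},
  {"gripper": 255,"offset": [0.001,-0.0027,0],"angular": [0,0,0.871]},
])

```text
t: 3.8
eef_pos: [0.5115, -0.1943, 0.0962]
tool_rot: [0.0, 0.999, -0.053, -0.0]
contact_force: [2.0, -2.3, -9.1]
gripper_width: 0.133
grasp_force: 26.1
```

Request:
drive_tool([
  {"gripper": 255,"offset": [0,0,0],"angular": [0,0,0]},
  {"gripper": 255,"offset": [0,0,0],"angular": [0,0,0]},
  {"gripper": 255,"offset": [0,0,0],"angular": [0,0,0]},
])

```text
t: 4.1
eef_pos: [0.5115, -0.1942, 0.0963]
tool_rot: [0.0, 0.999, -0.049, -0.0]
contact_force: [2.2, -4.2, -14.6]
gripper_width: 0.13
grasp_force: 25.4
```

```bash
python3 - <<'E'
from h import *
o=bot.get_obs();print(np.round(o["q"],2),o["torque"],o["contact_force"])
p,r=pose();Y=r.apply([0,1,0]);print(p,np.degrees(np.arctan2(Y[1],Y[0])),r.apply([0,0,1]))
m=optics.camera_model("wrist"); im=optics.read_camera("wrist")
np.savez("pics/w2.npz",im=im,**m)
cv2.imwrite("pics/w2.png",cv2.resize(im,(800,600),interpolation=cv2.INTER_CUBIC))
E
```

```text
[ 0.19  0.56  0.08  2.01 -0.08  0.57 -1.35] [-0.99904477 -0.63385073  0.0029345 ] [  2.20460581  -4.19577715 -14.63655823]
[ 0.51149897 -0.19424388  0.09627076] -95.64658517940813 [-3.95910525e-04 -3.80401106e-04 -9.99999849e-01]
```

Request:
drive_tool([
  {"gripper": 0,"offset": [0,0,0],"angular": [0,0,0]},
  {"gripper": 0,"offset": [0,0,0],"angular": [0,0,0]},
  {"gripper": 0,"offset": [0,0,0],"angular": [0,0,0]},
  {"gripper": 0,"offset": [0,0,-0.04],"angular": [0,0,0]},
  {"gripper": 0,"offset": [0,0,-0.09],"angular": [0,0,0]},
])

```text
t: 4.65
eef_pos: [0.5105, -0.193, 0.1863]
tool_rot: [-0.001, 0.999, -0.05, -0.002]
contact_force: [1.1, -0.8, 0.2]
gripper_width: 0.964
grasp_force: 0.0
```

Request:
drive_tool([
  {"gripper": 0,"offset": [-0.01,0,-0.05],"angular": [0,0,0]},
  {"gripper": 0,"offset": [-0.03,0,-0.07],"angular": [0,0,0]},
  {"gripper": 0,"offset": [-0.03,0,-0.07],"angular": [0,0,0]},
  {"gripper": 0,"offset": [-0.03,0,-0.07],"angular": [0,0,0]},
])

```text
t: 5.05
eef_pos: [0.482, -0.1906, 0.2573]
tool_rot: [-0.0, 0.999, -0.05, 0.001]
contact_force: [0.6, 0.5, -0.5]
gripper_width: 0.999
grasp_force: 0.0
```

```bash
python3 - <<'E'
from h import *
print(pose()[0])
m=optics.camera_model("wrist"); im=optics.read_camera("wrist")
np.savez("pics/w3.npz",im=im,**m)
# project dial and cup to crop
T=np.linalg.inv(m["cam_to_world"])
def pj(p):
    c=T[:3,:3]@p+T[:3,3]; d=np.array([c[0],-c[1],-c[2]]); r=np.hypot(d[0],d[1]); th=np.arctan2(r,d[2]); return m["cx"]+m["fx"]*th*d[0]/r, m["cy"]+m["fx"]*th*d[1]/r
u,v=pj(np.array([.516,-.1945,.03])); print(u,v, pj(np.array([.53,-.0525,.042])))
u,v=int(u),int(v); s=55; y0=max(v-s,0);x0=max(u-s,0); print(x0,y0)
cv2.imwrite("pics/w3c.png",cv2.resize(np.clip(im[y0:v+s,x0:u+s]*1.8,0,255).astype(np.uint8),None,fx=5,fy=5,interpolation=cv2.INTER_CUBIC))
E
```

```text
[ 0.48195313 -0.19057293  0.25732647]
280.5867425537577 159.95287634769429 (np.float64(130.657300084272), np.float64(165.71472493496452))
225 104
```

View pics/w3c.png

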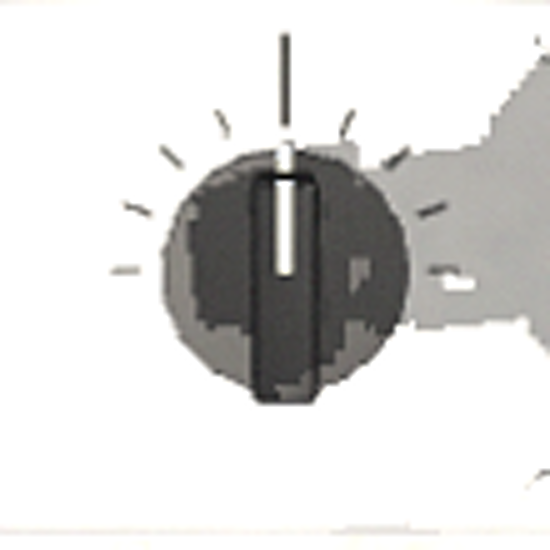

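The dial pointer (285,155 to 285,270) is in line with the long mark (285,35 to 285,125), so the dial is done. Next is the slug.

```bash
python3 - <<'E'
from h import *
go([0.490,0.2235,0.25],np.radians(-62.8))
E
```

```text
offset [-0.0334 -0.4126  0.0065] angular [-0.     0.    -0.732]
```

Request:
drive_tool([
  {"gripper": 0,"offset": [-0.0034,-0.042,0.0005],"angular": [0,0,-0.15]},
  {"gripper": 0,"offset": [-0.0074,-0.0916,0.0015],"angular": [0,0,-0.3]},
  {"gripper": 0,"offset": [-0.011,-0.141,0.002],"angular": [0,0,-0.45]},
  {"gripper": 0,"offset": [-0.0155,-0.19,0.003],"angular": [0,0,-0.6]},
  {"gripper": 0,"offset": [-0.0194,-0.24,0.004],"angular": [0,0,-0.732]},
])

```text
t: 5.6
eef_pos: [0.4864, 0.0519, 0.2513]
tool_rot: [-0.0, 0.971, 0.237, -0.001]
contact_force: [0.8, -0.4, 0.0]
gripper_width: 1.0
grasp_force: 0.0
```

```bash
python3 - <<'E'
from h import *
go([0.490,0.2235,0.25],np.radians(-62.8)); print(bot.get_obs()["q"].round(2))
E
```

```text
offset [ 0.0823 -0.1506  0.0013] angular [-0.001  0.003  0.005]
[-0.13  0.24 -0.12  2.04  0.04  0.87 -1.36]
```

Request:
drive_tool([
  {"gripper": 0,"offset": [0.0235,-0.043,0],"angular": [0,0,0]},
  {"gripper": 0,"offset": [0.047,-0.086,0],"angular": [0,0,0]},
  {"gripper": 0,"offset": [0.068,-0.126,0],"angular": [0,0,0]},
  {"gripper": 0,"offset": [0.08,-0.147,0],"angular": [0,0,0]},
  {"gripper": 0,"offset": [0.08,-0.147,0],"angular": [0,0,0]},
])

```text
t: 6.1
eef_pos: [0.4899, 0.2222, 0.2511]
tool_rot: [-0.001, 0.971, 0.238, -0.001]
contact_force: [0.3, -0.0, -0.5]
gripper_width: 1.003
grasp_force: 0.0
```

Request:
drive_tool([
  {"gripper": 0,"offset": [0,0,0],"angular": [0,0,0]},
])

```text
t: 6.2
eef_pos: [0.4905, 0.2172, 0.2511]
tool_rot: [0.0, 0.972, 0.235, -0.001]
contact_force: [1.0, -0.6, 0.2]
gripper_width: 1.0
grasp_force: 0.0
```

```bash
python3 - <<'E'
from h import *
print(pose()[0])
m=optics.camera_model("wrist"); im=optics.read_camera("wrist")
np.savez("pics/w4.npz",im=im,**m)
cv2.imwrite("pics/w4.png",np.clip(cv2.resize(im,(800,600),interpolation=cv2.INTER_CUBIC)*1.4,0,255).astype(np.uint8))
E
```

```text
[0.49048788 0.21721117 0.25112236]
```

View pics/w4.png

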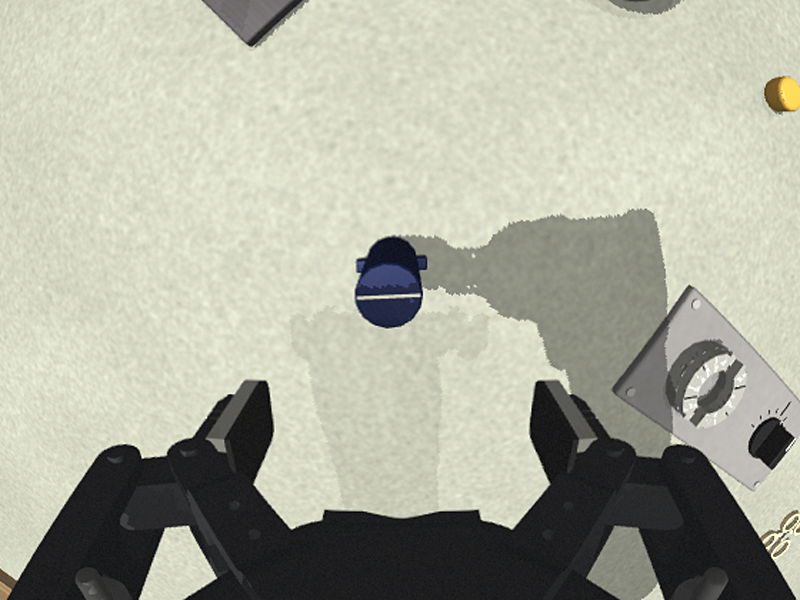

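The slug's top is centred at (389,296) with its white line from (357,298) to (421,295). The lugs are at (361,266) and (423,262).

```bash
python3 - <<'E'
from h import *
d=np.load("pics/w4.npz"); m={k:d[k] for k in d.files if k!="im"}; k=.7
f=lambda u,v,z: at(m,(u+.5)*k-.5,(v+.5)*k-.5,z,True)
a,b,c=f(357,298,.09),f(421,295,.09),f(389,296,.09); print(a,b,c,np.linalg.norm(a-b)); v=b-a; print(np.degrees(np.arctan2(v[1],v[0])))
a,b=f(361,266,.013),f(423,262,.013); v=b-a; print((a+b)/2,np.degrees(np.arctan2(v[1],v[0])))
p=(c+[0,0,0]); p[2]=.114
go(p,np.arctan2(v[1],v[0]))
Y=pose()[1].apply([0,1,0]);print(np.degrees(np.arctan2(Y[1],Y[0])))
E
```

```text
[0.48579153 0.23973055 0.09      ] [0.50245702 0.21088181 0.09      ] [0.49438354 0.22538612 0.09      ] 0.033316488839177566
-59.985601005682256
[0.49435183 0.22527813 0.013     ] -59.04777779781715
offset [ 0.0079 -0.0067  0.1374] angular [ 0.     0.004 -0.085]
-62.87654422117331
```

Request:
drive_tool([
  {"gripper": 0,"offset": [0.0079,-0.0067,0.02],"angular": [0,0,-0.06]},
  {"gripper": 0,"offset": [0.0079,-0.0067,0.065],"angular": [0,0,-0.06]},
  {"gripper": 0,"offset": [0.0079,-0.0067,0.105],"angular": [0,0,-0.06]},
  {"gripper": 0,"offset": [0.0079,-0.0067,0.137],"angular": [0,0,-0.06]},
  {"gripper": 0,"offset": [0.0079,-0.0067,0.137],"angular": [0,0,-0.06]},
])

```text
t: 6.75
eef_pos: [0.4926, 0.2233, 0.1116]
tool_rot: [0.001, 0.967, 0.257, -0.004]
contact_force: [-0.1, -0.8, -0.7]
gripper_width: 0.996
grasp_force: 0.0
```

Request:
drive_tool([
  {"gripper": 0,"offset": [0,0,0],"angular": [0,0,0]},
])

```text
t: 6.85
eef_pos: [0.4951, 0.2254, 0.1158]
tool_rot: [0.0, 0.966, 0.257, -0.001]
contact_force: [0.8, 0.9, 0.6]
gripper_width: 0.999
grasp_force: 0.0
```

```bash
python3 - <<'E'
from h import *
print(pose()[0])
go([0.494,0.225,.114],np.radians(-60))
E
```

```text
[0.49510077 0.22537338 0.11583667]
offset [-0.0011 -0.0002  0.0018] angular [ 0.001  0.002 -0.005]
```

Well positioned, so I'll close on the slug, then lift.

Request:
drive_tool([
  {"gripper": 255,"offset": [-0.001,0,0.001],"angular": [0,0,0]},
  {"gripper": 255,"offset": [-0.001,0,0.001],"angular": [0,0,0]},
  {"gripper": 255,"offset": [-0.001,0,0.001],"angular": [0,0,0]},
  {"gripper": 255,"offset": [-0.001,0,0.001],"angular": [0,0,0]},
  {"gripper": 255,"offset": [-0.001,0,0.001],"angular": [0,0,0]},
], grip_force=50)

```text
t: 7.35
eef_pos: [0.4946, 0.2265, 0.1161]
tool_rot: [-0.0, 0.966, 0.258, 0.001]
contact_force: [-0.5, 0.4, 5.8]
gripper_width: 0.408
grasp_force: 49.2
```

Request:
drive_tool([
  {"gripper": 255,"offset": [0,0,0],"angular": [0,0,0]},
  {"gripper": 255,"offset": [0,0,0],"angular": [0,0,0]},
  {"gripper": 255,"offset": [0,0,-0.01],"angular": [0,0,0]},
  {"gripper": 255,"offset": [0,0,-0.035],"angular": [0,0,0]},
  {"gripper": 255,"offset": [0,0,-0.075],"angular": [0,0,0]},
])

```text
t: 7.85
eef_pos: [0.4926, 0.2254, 0.1894]
tool_rot: [0.0, 0.966, 0.258, -0.002]
contact_force: [0.4, 0.6, -1.5]
gripper_width: 0.41
grasp_force: 49.9
```

Request:
drive_tool([
  {"gripper": 255,"offset": [0,0,-0.01],"angular": [0,0,0]},
  {"gripper": 255,"offset": [0,0,-0.01],"angular": [0,0,0]},
])

```text
t: 8.05
eef_pos: [0.4949, 0.2267, 0.2021]
tool_rot: [-0.0, 0.966, 0.258, 0.002]
contact_force: [-0.1, -0.2, -1.6]
gripper_width: 0.407
grasp_force: 50.0
```

```bash
python3 - <<'E'
from h import *
p,r=pose();Y=r.apply([0,1,0]);print(p,np.degrees(np.arctan2(Y[1],Y[0])),bot.get_obs()["q"].round(2))
m=optics.camera_model("wrist"); im=optics.read_camera("wrist")
np.savez("pics/w5.npz",im=im,**m)
cv2.imwrite("pics/w5.png",np.clip(cv2.resize(im[130:340,140:420],(800,600),interpolation=cv2.INTER_CUBIC)*1.6,0,255).astype(np.uint8))
go([0.525,-0.0525,0.20],np.radians(-5.8))
E
```

```text
[0.49494175 0.2266785  0.20210065] -60.150121193340915 [-0.39  0.39 -0.2   1.95  0.1   0.8  -1.69]
offset [-0.1119  0.257   0.0003] angular [ 1.000e-03 -2.000e-03 -1.208e+00]
```

View pics/w5.png

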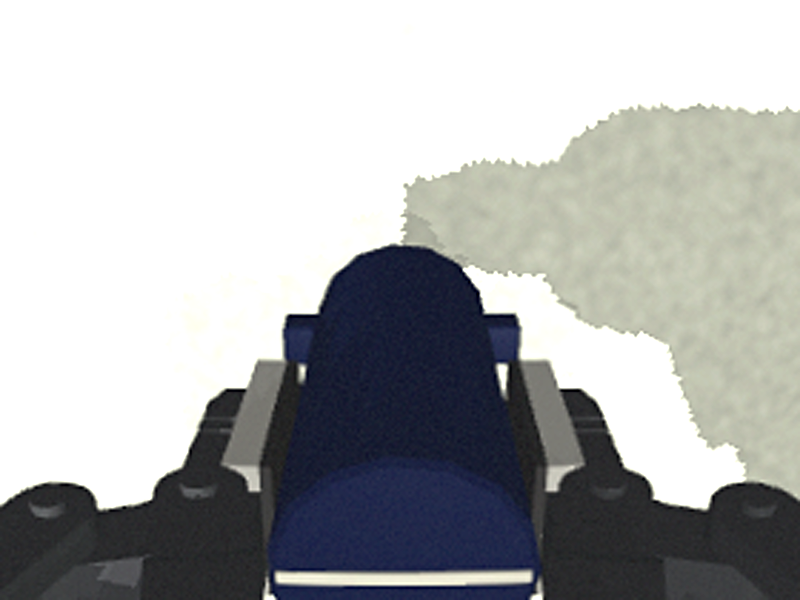

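The slug is gripped square: its line from (275,578) to (532,577) is parallel to the closing axis, and the lugs are symmetric at (300,335) and (505,335). Next I carry it to hover beside the cup.

Request:
drive_tool([
  {"gripper": 255,"offset": [-0.016,0.037,0],"angular": [0,0,-0.17]},
  {"gripper": 255,"offset": [-0.032,0.073,0],"angular": [0,0,-0.34]},
  {"gripper": 255,"offset": [-0.048,0.11,0],"angular": [0,0,-0.51]},
  {"gripper": 255,"offset": [-0.064,0.147,0],"angular": [0,0,-0.68]},
  {"gripper": 255,"offset": [-0.08,0.183,0],"angular": [0,0,-0.85]},
])

```text
t: 8.6
eef_pos: [0.5146, 0.0258, 0.1981]
tool_rot: [-0.001, 0.827, 0.562, -0.001]
contact_force: [0.8, 0.1, -2.8]
gripper_width: 0.409
grasp_force: 50.1
```

Request:
drive_tool([
  {"gripper": 255,"offset": [0.0,0.0,0],"angular": [0,0,-0.15]},
  {"gripper": 255,"offset": [0,0,0],"angular": [0,0,-0.3]},
  {"gripper": 255,"offset": [0,0,0],"angular": [0,0,-0.358]},
  {"gripper": 255,"offset": [0,0,0],"angular": [0,0,-0.358]},
])

```text
t: 9.0
eef_pos: [0.5146, 0.0273, 0.1981]
tool_rot: [-0.001, 0.742, 0.671, -0.001]
contact_force: [0.2, 0.4, -2.1]
gripper_width: 0.408
grasp_force: 50.1
```

```bash
python3 - <<'E'
from h import *
d=np.load("pics/w5.npz"); m={k:d[k] for k in d.files if k!="im"}
P0=np.array([0.49494175,0.2266785,0.20210065]); a=np.radians(-60.15)
Y=np.array([np.cos(a),np.sin(a),0]);X=np.cross(Y,[0,0,-1])
for u,v,z in ((275,578,.176),(532,577,.176),(403.5,577.5,.176),(285,317,.102),(519,317,.102),(402,317,.102)):
    w=at(m,140+(u+.5)*.35-.5,130+(v+.5)*.35-.5,z,True)-P0; print("slug tool xy",(w@X).round(4),(w@Y).round(4))
go([0.530,-0.0525,0.20],np.radians(-5.8))
print(bot.get_obs()["q"].round(2))
E
```

```text
slug tool xy -0.001 -0.0158
slug tool xy -0.0008 0.0176
slug tool xy -0.0005 0.0009
slug tool xy 0.0061 -0.0225
slug tool xy 0.0061 0.024
slug tool xy 0.0062 0.0007
offset [-0.0778  0.0233 -0.0019] angular [-0.004  0.     0.   ]
[ 0.12  0.38 -0.35  2.01  0.18  0.79 -0.44]
```

```bash
python3 - <<'E'
from h import *
out=[]
S=6
cup=np.array([.530,-.0525,.042]); yaw=np.radians(-5.8)
for n in ("w1","w3","w4"):
    d=np.load(f"pics/{n}.npz"); im=d["im"]; T=np.linalg.inv(d["cam_to_world"])
    def pj(p):
        c=T[:3,:3]@p+T[:3,3]; e=np.array([c[0],-c[1],-c[2]]); r=np.hypot(e[0],e[1]); th=np.arctan2(r,e[2]); return np.array([d["cx"]+d["fx"]*th*e[0]/r, d["cy"]+d["fx"]*th*e[1]/r])
    c=pj(cup).astype(int); s=43; y0,x0=max(c[1]-s,0),c[0]-s; print(n,c)
    a=cv2.resize(np.clip(im[y0:y0+2*s,x0:x0+2*s]*1.1,0,255).astype(np.uint8),None,fx=S,fy=S,interpolation=cv2.INTER_CUBIC)
    w=lambda p: tuple(int(t) for t in ((pj(p)-[x0,y0]+.5)*S))
    for r in (.0195,.034):
        for t in np.arange(0,2*np.pi,.15): cv2.circle(a,w(cup+r*np.array([np.cos(t),np.sin(t),0])),1,(0,0,255),-1)
    for t in (0,np.pi,-.9076,-.9076+np.pi):
        for r in (.033,.022): cv2.circle(a,w(cup+r*np.array([np.cos(yaw+t),np.sin(yaw+t),0])),2,(255,0,0),-1)
    cv2.circle(a,w(cup),2,(0,255,0),-1)
    b=cv2.resize(a,(0,0),fx=.77,fy=.77,interpolation=cv2.INTER_AREA); out.append(b)
h=min(b.shape[0] for b in out)
c=np.zeros((600,800,3),np.uint8)
for i,b in enumerate(out):
    b=cv2.resize(b,None,fx=(300 if i<2 else 300)/b.shape[0],fy=300/b.shape[0]) if False else b
    b=b[:300 if False else 397,:397]; 
    b=cv2.resize(b,(400,300)) if False else b
    out[i]=b
# layout: w1 left-top (400x300 crop around centre), w3 right-top, w4 bottom-left
pos=[(0,0),(400,0),(0,300)]
for (x,y),b in zip(pos,out):
    b=b[max(0,(b.shape[0]-300)//2):][:300,:400]; c[y:y+b.shape[0],x:x+b.shape[1]]=b
cv2.imwrite("pics/cups.png",c)
E
```

```text
w1 [242  43]
w3 [130 165]
w4 [500 274]
```

View pics/cups.png

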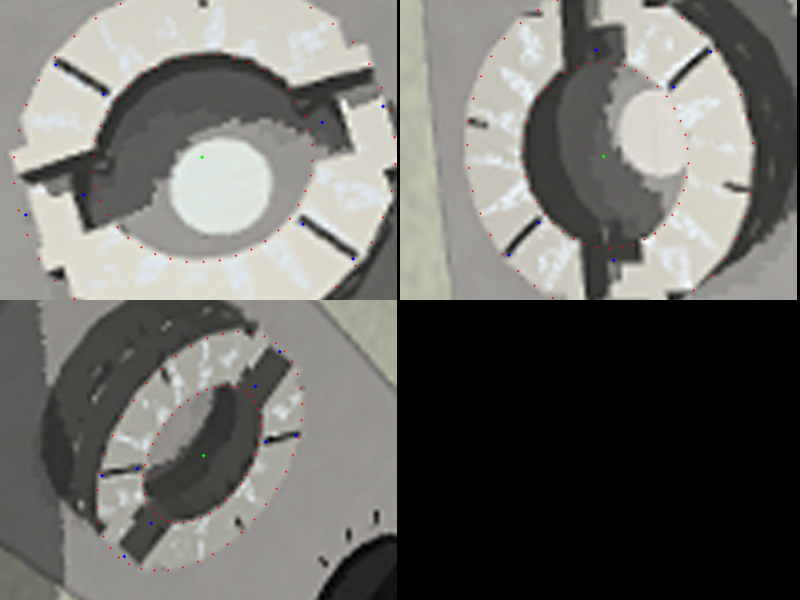

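The projected rim, bore, slot and half-mark points (red and blue dots) coincide with the cup in all three wrist views. Cup (0.530,-0.0525) with yaw -5.8° is confirmed, so I move above it.

Request:
drive_tool([
  {"gripper": 255,"offset": [-0.03,0.009,0],"angular": [0,0,0]},
  {"gripper": 255,"offset": [-0.06,0.018,0.003],"angular": [0,0,0]},
  {"gripper": 255,"offset": [-0.0778,0.0226,0.013],"angular": [0,0,0]},
  {"gripper": 255,"offset": [-0.0778,0.0226,0.023],"angular": [0,0,0]},
  {"gripper": 255,"offset": [-0.0778,0.0226,0.028],"angular": [0,0,0]},
])

```text
t: 9.5
eef_pos: [0.5292, -0.0516, 0.1698]
tool_rot: [-0.001, 0.742, 0.67, -0.001]
contact_force: [-0.1, 0.5, -0.9]
gripper_width: 0.409
grasp_force: 50.1
```

Request:
drive_tool([
  {"gripper": 255,"offset": [0,0,0],"angular": [0,0,0]},
  {"gripper": 255,"offset": [0,0,0],"angular": [0,0,0]},
  {"gripper": 255,"offset": [0,0,0],"angular": [0,0,0]},
])

```text
t: 9.8
eef_pos: [0.5306, -0.051, 0.1721]
tool_rot: [0.0, 0.741, 0.671, 0.0]
contact_force: [0.6, 0.2, -0.8]
gripper_width: 0.406
grasp_force: 50.1
```

```bash
python3 - <<'E'
from h import *
go([0.5293,-0.0525,0.170],np.radians(-5.8))
for i in range(3):
    optics.read_camera("wrist"); o=bot.get_obs(); print(o["eef_pos"].round(4),o["contact_force"].round(1))
go([0.5293,-0.0525,0.170],np.radians(-5.8))
E
```

```text
offset [-0.0016 -0.0011  0.0021] angular [ 0.001 -0.     0.002]
[ 0.5306 -0.0513  0.1722] [ 0.4 -0.2 -1.2]
[ 0.5306 -0.0515  0.1722] [ 0.4  0.1 -0.7]
[ 0.5306 -0.0517  0.1722] [ 0.8 -0.1 -1.3]
offset [-0.0009 -0.0012  0.0022] angular [ 0.001 -0.     0.001]
```

Request:
drive_tool([
  {"gripper": 255,"offset": [-0.0006,-0.0012,0.004],"angular": [0,0,0]},
  {"gripper": 255,"offset": [-0.0006,-0.0012,0.008],"angular": [0,0,0]},
  {"gripper": 255,"offset": [-0.0006,-0.0012,0.012],"angular": [0,0,0]},
  {"gripper": 255,"offset": [-0.0006,-0.0012,0.015],"angular": [0,0,0]},
  {"gripper": 255,"offset": [-0.0006,-0.0012,0.018],"angular": [0,0,0]},
])

```text
t: 10.45
eef_pos: [0.5294, -0.0523, 0.1536]
tool_rot: [0.0, 0.742, 0.671, 0.0]
contact_force: [0.5, 0.8, -0.2]
gripper_width: 0.41
grasp_force: 50.2
```

Request:
drive_tool([
  {"gripper": 255,"offset": [0,0,0.002],"angular": [0,0,0]},
  {"gripper": 255,"offset": [0,0,0.004],"angular": [0,0,0]},
  {"gripper": 255,"offset": [0,0,0.004],"angular": [0,0,0]},
])

```text
t: 10.75
eef_pos: [0.5295, -0.0522, 0.1497]
tool_rot: [0.0, 0.742, 0.671, 0.0]
contact_force: [1.6, 1.1, -2.7]
gripper_width: 0.409
grasp_force: 50.0
```

The foot is in the bore with almost no force, so I continue with the lugs into the slots.

Request:
drive_tool([
  {"gripper": 255,"offset": [0,0,0.002],"angular": [0,0,0]},
  {"gripper": 255,"offset": [0,0,0.004],"angular": [0,0,0]},
  {"gripper": 255,"offset": [0,0,0.006],"angular": [0,0,0]},
  {"gripper": 255,"offset": [0,0,0.008],"angular": [0,0,0]},
])

```text
t: 11.15
eef_pos: [0.5295, -0.0523, 0.1418]
tool_rot: [0.0, 0.742, 0.671, 0.0]
contact_force: [1.2, 3.1, 0.8]
gripper_width: 0.409
grasp_force: 50.2
```

Request:
drive_tool([
  {"gripper": 255,"offset": [0,0,0.002],"angular": [0,0,0]},
  {"gripper": 255,"offset": [0,0,0.004],"angular": [0,0,0]},
  {"gripper": 255,"offset": [0,0,0.006],"angular": [0,0,0]},
  {"gripper": 255,"offset": [0,0,0.008],"angular": [0,0,0]},
])

```text
t: 11.55
eef_pos: [0.5294, -0.0523, 0.1338]
tool_rot: [0.0, 0.742, 0.671, 0.0]
contact_force: [2.6, 3.7, 1.1]
gripper_width: 0.407
grasp_force: 50.3
```

Request:
drive_tool([
  {"gripper": 255,"offset": [0.0005,0.0003,0.0015],"angular": [0,0,0]},
  {"gripper": 255,"offset": [0.0005,0.0003,0.003],"angular": [0,0,0]},
  {"gripper": 255,"offset": [0.0005,0.0003,0.0045],"angular": [0,0,0]},
  {"gripper": 255,"offset": [0.0005,0.0003,0.0055],"angular": [0,0,0]},
])

```text
t: 11.95
eef_pos: [0.5294, -0.0521, 0.1282]
tool_rot: [-0.0, 0.742, 0.671, 0.0]
contact_force: [2.3, 3.0, 1.3]
gripper_width: 0.408
grasp_force: 50.3
```

Request:
drive_tool([
  {"gripper": 255,"offset": [0,0,0.0005],"angular": [0,0,0]},
  {"gripper": 255,"offset": [0,0,0.001],"angular": [0,0,0]},
])

```text
t: 12.15
eef_pos: [0.5295, -0.0521, 0.128]
tool_rot: [0.0, 0.742, 0.67, -0.0]
contact_force: [-1.8, 4.1, 15.7]
gripper_width: 0.409
grasp_force: 51.5
```

The slug is home: the floor was felt at TCP 0.128, as predicted. Now I twist it 52° clockwise.

Request:
drive_tool([
  {"gripper": 255,"offset": [0,0,0],"angular": [0,0,0.08]},
  {"gripper": 255,"offset": [0,0,0],"angular": [0,0,0.17]},
  {"gripper": 255,"offset": [0,0,0],"angular": [0,0,0.26]},
  {"gripper": 255,"offset": [0,0,0],"angular": [0,0,0.35]},
  {"gripper": 255,"offset": [0,0,0],"angular": [0,0,0.44]},
])

```text
t: 12.65
eef_pos: [0.5299, -0.052, 0.1281]
tool_rot: [0.0, 0.847, 0.532, 0.001]
contact_force: [0.8, 3.9, 7.6]
gripper_width: 0.41
grasp_force: 50.8
```

```bash
python3 - <<'E'
from h import *
o=bot.get_obs();print(o["torque"].round(2),o["q"].round(2)); go([0.5295,-0.0521,0.128],np.radians(-57.8))
E
```

```text
[ 0.8  -0.29  0.07] [ 0.14  0.49 -0.2   2.02  0.16  0.64 -0.61]
offset [-0.0003 -0.0003  0.0001] angular [ 0.001 -0.001  0.713]
```

Request:
drive_tool([
  {"gripper": 255,"offset": [0,0,0],"angular": [0,0,0.09]},
  {"gripper": 255,"offset": [0,0,0],"angular": [0,0,0.18]},
  {"gripper": 255,"offset": [0,0,0],"angular": [0,0,0.27]},
  {"gripper": 255,"offset": [0,0,0],"angular": [0,0,0.36]},
  {"gripper": 255,"offset": [0,0,0],"angular": [0,0,0.45]},
])

```text
t: 13.15
eef_pos: [0.5304, -0.0518, 0.1281]
tool_rot: [0.0, 0.927, 0.375, 0.001]
contact_force: [3.1, 3.4, 5.4]
gripper_width: 0.408
grasp_force: 50.7
```

Request:
drive_tool([
  {"gripper": 255,"offset": [0,0,0],"angular": [0,0,0.09]},
  {"gripper": 255,"offset": [0,0,0],"angular": [0,0,0.18]},
  {"gripper": 255,"offset": [0,0,0],"angular": [0,0,0.26]},
  {"gripper": 255,"offset": [0,0,0],"angular": [0,0,0.265]},
  {"gripper": 255,"offset": [0,0,0],"angular": [0,0,0.265]},
])

```text
t: 13.65
eef_pos: [0.5305, -0.0519, 0.1281]
tool_rot: [0.0, 0.961, 0.278, 0.001]
contact_force: [3.6, 2.9, 6.2]
gripper_width: 0.406
grasp_force: 50.7
```

Request:
drive_tool([
  {"gripper": 255,"offset": [0,0,0],"angular": [0,0,0]},
  {"gripper": 255,"offset": [0,0,0],"angular": [0,0,0]},
])

```text
t: 13.85
eef_pos: [0.5305, -0.0519, 0.1281]
tool_rot: [0.0, 0.961, 0.278, 0.001]
contact_force: [2.7, 4.0, 5.4]
gripper_width: 0.406
grasp_force: 50.7
```

```bash
python3 - <<'E'
from h import *
o=bot.get_obs();print(o["torque"].round(2),o["contact_force"].round(1)); go([0.5295,-0.0521,0.128],np.radians(-57.8))
m=optics.camera_model("wrist"); im=optics.read_camera("wrist"); np.savez("pics/w6.npz",im=im,**m)
T=np.linalg.inv(m["cam_to_world"])
def pj(p):
    c=T[:3,:3]@p+T[:3,3]; e=np.array([c[0],-c[1],-c[2]]); r=np.hypot(e[0],e[1]); th=np.arctan2(r,e[2]); return np.array([m["cx"]+m["fx"]*th*e[0]/r, m["cy"]+m["fx"]*th*e[1]/r])
x0,y0,w,h=140,130,280,210
a=np.clip(cv2.resize(im[y0:y0+h,x0:x0+w],(800,600),interpolation=cv2.INTER_CUBIC)*1.5,0,255).astype(np.uint8)
W=lambda p: tuple(int(t) for t in ((pj(p)-[x0,y0]+.5)/.35))
t=np.radians(-57.8); D=np.array([np.cos(t),np.sin(t),0])
for s in (-1,1):
    cv2.circle(a,W(np.array([.530,-.0525,.102])+s*.018*D),3,(0,0,255),-1)
    cv2.circle(a,W(np.array([.530,-.0525,.042])+s*.033*D),3,(0,0,255),-1)
    print(W(np.array([.530,-.0525,.102])+s*.018*D))
cv2.imwrite("pics/w6.png",a)
E
```

```text
[ 0.86 -0.71  0.04] [2.7 4.  5.4]
offset [-0.001  -0.0004  0.0001] angular [ 0.001 -0.003  0.002]
(260, 575)
(537, 576)
```

View pics/w6.png

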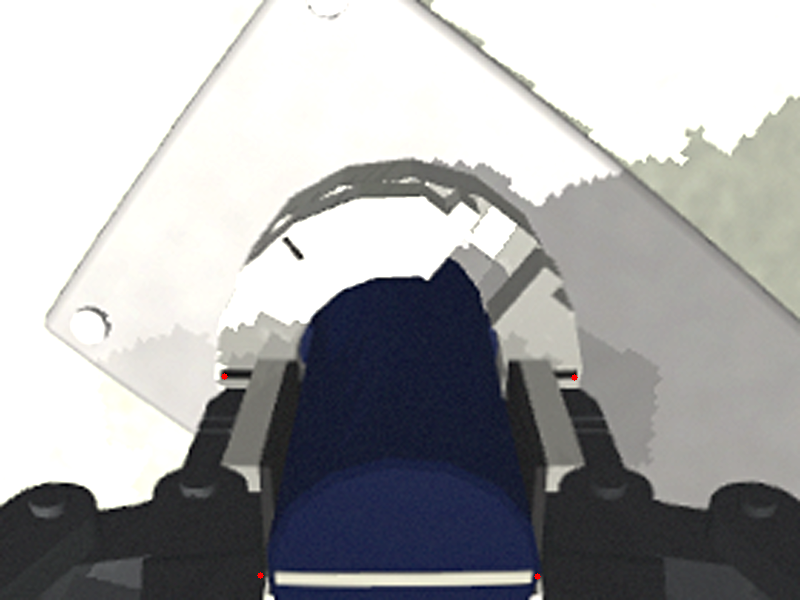

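The slug's line, (275,579) to (532,577), is parallel to the half-way marks at (235,376) and (565,376). The slug is home, twisted to the mark and held steady, so I hand in.

```bash
python3 -c "
from station import bot; print(bot.hand_in())"
```

```text
the job is handed in; nothing more can be done
None
```

The dial is at its long mark, and the slug is fully home, twisted clockwise to the half-way mark and still held in the gripper; I handed the job in at about 14 s, and the hand-in gave no verdict.

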